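# Turn the leaf of the label sample stand

## Task

Turn the stiff leaf of the label sample stand over its spine, so that it lies flat on the stand's other side with its yellow back upwards and the samples under it can be seen. Do it gently by pushing with the fingers, as one turns a page with a fingertip: never pinch or grip the leaf, and leave everything else on the table where it is. The leaf's hinge is stiff and the leaf stays where it is left, so press it right down flat, then move the hand clear.

Things in the scene. Friction and masses are not known exactly. Their poses are not given: they have to be found in the camera images.
- stand: Grey label sample stand, fixed. Origin: centre of its underside, on the table; x along the spine, z up. Foot 200 (x) x 170 (y) x 10 mm, pedestal 90 wide in y, deck 200 x 150 x 18, top 68 above the table. Spine over y = 0, between 16 mm wide brackets at x = +-96, 80 high. Leaf starts on the -y side, must end on +y; on either side it overhangs the deck by 65 mm with free air below.
- leaf (a joint): Angle of the leaf about the spine, rad: 0 = flat on the stand's -y side, 1.57 = upright, 3.14 = flat on the +y side; stops at 0 and 3.14. Starts from 0 to 0.4. The leaf weighs about 0.115 kg (85 to 120 %); hinge friction (0.13 N m) outdoes its weight, so it stays at any angle; turning it takes about 2 N at the free edge.
- leaf_hinge (a point): Point on the hinge axis of the leaf, half-way along the spine, 72 mm above the table.
- leaf_edge (a point): Middle of the leaf's free edge, 140 mm from the hinge axis, half-way through its thickness; turns with the leaf. The leaf is a plate 180 mm along the spine, 5 mm thick, mid-plane through the hinge axis: a blue face with six white label samples (upwards at the start, ending 5 mm short of the free edge) on a plain yellow back (underneath at the start).
- roll_tall: Bystander: white label roll standing upright, 76 mm diameter, 80 mm high, origin at the centre of its underside. Near the stand's +x end.
- roll_short: Bystander: white label roll standing upright, 72 mm diameter, 50 mm high, origin at the centre of its underside. Near the stand's +x end.
- tape: Bystander: amber tape ring lying flat, 90 mm diameter, 24 mm high, origin at the centre of its underside. Beside the stand on its +y side, clear of the turned leaf.
- knife: Bystander: orange box knife lying flat, 130 mm long, 24 mm wide, 14 mm high, origin at the centre of its underside. Near the stand's -x end.
- sprayer: Bystander: green spray bottle with white head, 80 mm diameter, 191 mm high, origin at the centre of its underside. On the left of the table.
- carton: Bystander: small carton 110 x 90 x 70 mm high, origin at the centre of its underside. On the right of the table.
- mug: Bystander: blue mug, 72 mm diameter, 85 mm high, origin at the centre of its underside. On the right of the table.

How it is judged:
On the way:
1. the leaf has been turned up to about upright (value of joint leaf above 1.3 rad), for 0.05 s.
At the end, for the whole second after the job is handed in: the leaf lies flat on the stand's other side (joint above 3.07 rad, within 4 degrees of flat) and is at rest; each bystander is within 30 mm of where it began (value of joint leaf above 3.07 rad and velocity of joint leaf between -0.1 and 0.1 rad/s and distance of each of roll_tall, roll_short, tape, knife, sprayer, carton, mug from where it was at the start of the episode below 0.03 m); the robot touches nothing.
It fails at once if the leaf is pinched: the fingers press its blue face and its yellow back at once, each with more than 2 N (contact force between the fingers and leaf_c1 above 2 N and contact force between the fingers and leaf_c2 above 2 N).
It fails at once if the leaf is pushed roughly, with more than 80 N (contact force between the fingers and leaf_c2 above 80 N).
It fails at once if the leaf is flung or slammed (faster than 4 rad/s) (velocity of joint leaf above 4 rad/s).
It fails at once if another thing on the table is shifted, lifted or knocked by more than 30 mm (not (distance of each of roll_tall, roll_short, tape, knife, sprayer, carton, mug from where it was at the start of the episode below 0.03 m)).
It also fails if it takes over 48 s, if anything falls off the work surface, if the arm or the gripper's body presses on something with over 40 N, if the wrist force passes 120 N, or if a joint passes its speed limit or range.

## Robot

A 7-joint arm with a two-finger parallel gripper is mounted at the origin on the work surface. World frame = base frame: x ahead of the robot, y to its left, z up, the work surface at z = 0. Lengths are in m, angles in rad, forces in N, time in s.
With the tool pointing down it reaches from about 0.35 to 0.9 m from the base axis. Payload 19.9 kg.
Tool frame: the origin (TCP) lies on the centre line of the jaws, within the pads' length; the fingertips stand 8 mm ahead of it and the grasp point (between the pads) lies 11 mm behind it; z points along the fingers, y is the direction in which the jaws open and shut (so a half turn about z gives the same grasp; the last joint's range is limited). The gripper opens to 94 mm and grips with 3 to 60 N. Pads are 16 mm wide; open, the fingers measure 119 mm over their backs; the gripper's body (75 mm by 177 mm) begins 78 mm behind the grasp point.
Start: joints at [1.125, 0.417, -0.01, 1.614, 0.005, 1.111, -0.053], TCP at [0.246, -0.575, 0.213] pointing down, gripper open.
Joint ranges: [-2.81, 2.81], [-0.39, 2.02], [-1.27, 1.25], [0.06, 2.57], [-1.19, 4.33], [0.19, 2], [-2.82, 2.82]. Speed limits (rad/s): [1.89, 1.89, 2.39, 2.39, 3.01, 3.01, 3.01].

## Interface

Orientations are given as a unit quaternion [w, x, y, z].
In Python, from plant import bot gives the robot as it stands.
- The arm moves only by the tool carry_out, never from a script. Its argument "rows" is a list of rows, each a list of 5 numbers: the opening, from -1 (shut) to 1 (fully open), so that 0 is half open, then the shift along the tool's x, y, z in mm, then the turn about the tool's z in rad. In form: [[fingers, dx, dy, dz, roll], ...]. A call has 1 to 8 rows; each row is the pose to reach, as a shift and turn from the pose commanded when the call began, along the tool's axes at that moment; what a row does not reach only later rows make up. A row lasts 1/10 s, in which the tool goes at most 50 mm and 8.59 degrees, less where a joint would pass 70% of its speed; a pose out of reach is approached as far as the arm can. A call with a gripper value outside its range is refused whole. The fingers move at their own pace and stop on an object; the grip force is fixed at half the most. Time passes only in rows, so rows that repeat a pose let the fingers close. It gives the time, the measured TCP pose, the force and the opening at its end, in the units of the state.
- bot.sense(): the state, without advancing time (a new reading comes with each control period).
- bot.grab_frame(name): name is "scene" or "side" or "wrist"; returns a dict with "pixels" (384x512x3 uint8, blue, green, red), "z_map" (384x512 float32, m along the optical axis (not along the pixel's ray), 0 where there is no reading), "mtx" (3x3 intrinsics, pixels), "R" (3x3) and "t" (3): a world point X has camera coordinates R X + t. Camera axes: x right, y down, z forward; pixel columns grow to the right and rows downward; lengths in m; the calibration is good to about 2 mm. A picture is of the moment at which its call begins.
- bot.sign_off(): hands the job in, once; it reports no verdict.
The state is a dict: "time": time; "q": joint angles; "qvel": joint speeds; "tau": joint torques, N m; "eef_pos": TCP position; "tool_rot": TCP orientation; "wrist_force": force on the tool from outside, world axes, zero at the start; "wrist_torque": the same for the moment, N m; "gripper_width": finger opening in m.
Only numpy, scipy, OpenCV 4.12 (cv2) and the standard library are available. Lean on these libraries where they do the work, as an engineer would, in place of code of your own. Each camera call takes 0.05 s, during which the arm holds its last target. There are 200 camera calls.

## Working session

There is one attempt and no reset: what is moved stays moved. The work goes in short steps, Python scripts to look and compute and a tool call to move; the robot and the scene stay as the last step left them, time stands still between calls to the robot, and variables do not carry over. Pictures are saved under pics/ and viewed, about 8 in all and at most 12, crops included, and the job is handed in when it is done.

Besides the shell and the picture viewer there is one more tool, called after "Request:" by a JSON object that holds its "fn" and its "kwargs". carry_out: Moves the arm, as the interface text tells. Its arguments: {"type":"object","properties":{"rows":{"type":"array","items":{"type":"array","items":{"type":"number"}}}},"required":["rows"]}

```bash
mkdir -p pics; ls; python3 - <<'E'
from plant import bot
import cv2,numpy as np
s=bot.sense();print(s)
for n in("scene","side"):
    f=bot.grab_frame(n);cv2.imwrite(f"pics/{n}0.png",f["pixels"]);np.savez(f"{n}0.npz",**f);print(n,f["mtx"],f["R"],f["t"])
E
```

```text
pics
{'time': 0.0, 'q': array([ 1.12550597,  0.41798535, -0.01030609,  1.61413104,  0.00469887,
        1.11074453, -0.05297865]), 'qvel': array([ 1.02701891e-03, -2.47547567e-04,  3.81703863e-04,  1.71705624e-03,
        9.25018920e-04, -7.72849774e-04,  1.60135036e-06]), 'tau': array([ 9.85808401e-04, -8.51238084e+01,  6.38514496e-01, -4.25983465e+01,
       -4.89172619e-02,  1.87770784e-02,  1.55585340e-04]), 'eef_pos': array([ 0.24541495, -0.57440657,  0.21283632]), 'tool_rot': array([-5.98940533e-04,  9.79684932e-01,  2.00541881e-01, -1.68633961e-04]), 'wrist_force': array([-0.68896342,  0.66034703,  0.48179381]), 'wrist_torque': array([-0.04935744,  0.00885757,  0.02076715]), 'gripper_width': 0.09404448418521838}
scene [[453.08795106   0.         257.68589174]
 [  0.         453.08795106 191.53232425]
 [  0.           0.           1.        ]] [[ 0.6351344   0.77225371  0.01511606]
 [ 0.44166815 -0.34705251 -0.82733536]
 [-0.63366674  0.53214543 -0.56150486]] [-0.35433801 -0.17582812  1.83646389]
side [[429.64544895   0.         250.45318127]
 [  0.         429.64544895 195.5785626 ]
 [  0.           0.           1.        ]] [[-0.73410727 -0.67865631 -0.0226304 ]
 [-0.44575208  0.50677871 -0.73788917]
 [ 0.51224175 -0.53160225 -0.67454239]] [0.42818076 0.31044187 0.99243554]
```

View pics/scene0.png

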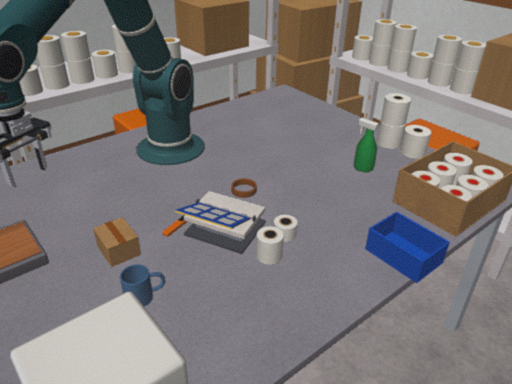

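View pics/side0.png

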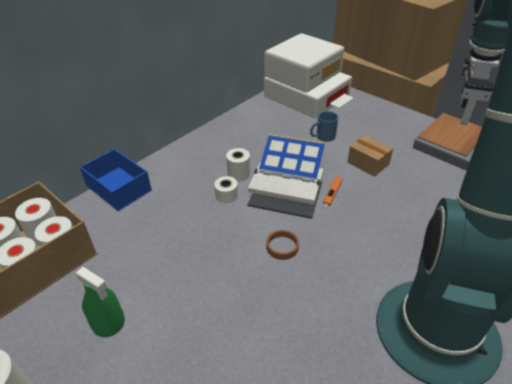

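Scene view: leaf (blue with white labels) at about (217,213), stand (220,220), knife (175,226), rolls (270,245) and (286,228), tape (244,188). Side view: leaf at (293,158), tilted up a bit, deck (287,188), with the +y side facing the robot.

```bash
cat > h.py <<'E'
import cv2,numpy as np
def pts(f,m):
    m=m&(f["z_map"]>0); v,u=np.nonzero(m); z=f["z_map"][v,u]
    c=np.linalg.inv(f["mtx"])@np.vstack([u*z,v*z,z]); return (f["R"].T@(c-f["t"].reshape(3,1))).T
E
python3 - <<'E'
from h import *
for n,(u0,u1,v0,v1) in (("scene",(165,268,188,250)),("side",(245,330,130,215))):
    f=dict(np.load(n+"0.npz")); hsv=cv2.cvtColor(f["pixels"],cv2.COLOR_BGR2HSV)
    box=np.zeros((384,512),bool); box[v0:v1,u0:u1]=1
    b=box&(hsv[...,0]>100)&(hsv[...,0]<130)&(hsv[...,1]>120)
    hull=cv2.convexHull(np.argwhere(b)[:,::-1].astype(np.int32)); m=np.zeros((384,512),np.uint8); cv2.fillConvexPoly(m,hull,1)
    m=cv2.erode(m,np.ones((3,3),np.uint8))>0
    P=pts(f,m&b); c=np.median(P,0);ok=np.ones(len(P),bool)
    for _ in range(4):
        c=P[ok].mean(0);w=np.linalg.svd(P[ok]-c)[2][2]; w*=np.sign(w[2]); ok=abs((P-c)@w)<.004
    print(n,"leaf",len(P),ok.sum(),c,"normal",w,"tilt",np.arccos(w[2]))
    Q=P[ok]; 
    sp=np.cross([0,0,1],w);sp/=np.linalg.norm(sp);up=np.cross(w,sp)
    print(" horiz dir(spine)",sp,"yaw",np.arctan2(sp[1],sp[0])," ext along",np.percentile((Q-c)@sp,[0.5,99.5])," ext up",np.percentile((Q-c)@up,[.5,99.5]),"up",up,"z",np.percentile(Q[:,2],[1,99]))
    A=pts(f,box); h=A[:,2]
    D=A[(abs(h-.068)<.006)]; D2=D
    D3=pts(f,box&~m); D3=D3[abs(D3[:,2]-.068)<.005]; r=cv2.minAreaRect((D3[:,:2]*1000).astype(np.float32)); print(" deck",len(D3),D3.mean(0),r)
# objects
    for name,lo,hi in (("knife",(5,170,150),(14,255,255)),("green",(45,120,40),(80,255,255))):
        mm=cv2.inRange(hsv,lo,hi)>0
        R=pts(f,mm);R=R[(R[:,2]<.2)&(R[:,2]>-.01)&(abs(R[:,0])<1.2)&(np.abs(R[:,1])<1)];print(name,len(R),np.median(R,0) if len(R) else 0)
f=dict(np.load("side0.npz"))
for nm,(u,v) in dict(tall=(238,157),short=(226,183),tape=(270,245),carton=(370,150),mug=(328,118)).items(): 
    m=np.zeros((384,512),bool);m[v-1:v+2,u-1:u+2]=1;print(nm,np.median(pts(f,m),0))
E
```

```text
scene leaf 200 200 [ 0.59840069 -0.19699311  0.10884055] normal [-0.16859651  0.35079425  0.9211507 ] tilt 0.39976957527016055
 horiz dir(spine) [-0.90130717 -0.43318054  0.        ] yaw -2.6935740530508614  ext along [-0.07778835  0.09235034]  ext up [-0.06597496  0.04821348] up [ 0.39902455 -0.83023974  0.3892061 ] z [0.08326744 0.12795678]
 deck 1119 [ 0.57136431 -0.11539738  0.06916559] ((596.6435546875, -117.32862854003906), (293.6116027832031, 165.611083984375), 21.797876358032227)
knife 128 [ 0.46893597 -0.25905195  0.01608524]
green 639 [0.60007823 0.47632082 0.08063875]
side leaf 782 706 [ 0.58057972 -0.19016003  0.10151914] normal [-0.17010081  0.34891353  0.92158834] tilt 0.39864364189211127
 horiz dir(spine) [-0.89887086 -0.43821361  0.        ] yaw -2.6879823112268553  ext along [-0.08934662  0.08268203]  ext up [-0.05544608  0.05963406] up [ 0.40385256 -0.8283889   0.3881687 ] z [0.07931048 0.12578338]
 deck 1322 [ 0.53830595 -0.10253939  0.06828228] ((566.9603271484375, -116.36627197265625), (244.4198760986328, 151.9462890625), 30.103187561035156)
knife 118 [ 0.45124913 -0.24597589  0.01442735]
green 1344 [0.55398554 0.51069845 0.08736313]
tall [ 0.72277436 -0.09532477  0.08232248]
short [ 0.68912934 -0.00549787  0.05116022]
tape [0.45228397 0.0594966  0.00259545]
carton [ 0.43805168 -0.41508959  0.07083414]
mug [ 0.6619924  -0.50282294  0.05775851]
```

Request:
{"fn": "carry_out", "kwargs": {"rows": [[-1,50,-11,0,0],[-1,100,-23,0,0],[-1,150,-34,0,0],[-1,200,-46,0,0],[-1,250,-57,0,-0.02],[-1,300,-69,0,-0.045],[-1,350,-80,0,-0.045],[-1,400,-91,0,-0.045]]}}

```text
time: 0.9
eef_pos: [0.5706, -0.3383, 0.2132]
tool_rot: [-0.0, 0.975, 0.222, -0.0]
wrist_force: [0.8, -0.1, -0.2]
gripper_width: 0.0335
```

Request:
{"fn": "carry_out", "kwargs": {"rows": [[-1,40,-6,0,0],[-1,69,-13,0,0],[-1,69,-13,40,0],[-1,69,-13,80,0],[-1,69,-13,115,0],[-1,69,-13,115,0],[-1,69,-13,115,0]]}}

```text
time: 1.6
eef_pos: [0.6259, -0.2982, 0.099]
tool_rot: [-0.0, 0.975, 0.222, -0.0]
wrist_force: [0.4, 0.3, 0.2]
gripper_width: 0.0003
```

```bash
python3 - <<'E'
from plant import bot
import cv2,numpy as np
s=bot.sense();print(s["eef_pos"],s["gripper_width"],s["wrist_force"])
H=np.array([.556,-.1295]);sx=np.array([.901,.433]);sy=np.array([-.433,.901]);d=s["eef_pos"][:2]-H;print("stand xy",d@sx,d@sy)
a=bot.grab_frame("scene")["pixels"][150:280,130:330];b=bot.grab_frame("side")["pixels"][90:240,210:410]
a=cv2.resize(a,(400,260));b=cv2.resize(b,(400,300))
im=np.zeros((300,800,3),np.uint8);im[:260,:400]=a;im[:,400:]=b
cv2.imwrite("pics/c1.png",im)
E
```

```text
[ 0.62594762 -0.29821531  0.09902801] 0.00028783511956542317 [0.35233304 0.33189367 0.24808196]
stand xy -0.010030921584570843 -0.18229981408303716
```

View pics/c1.png

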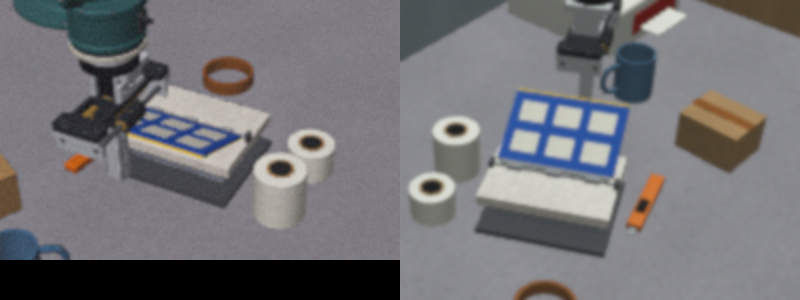

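The gripper stands just outside the yellow-rimmed free edge, mid-leaf, with bystanders clear (composite view, finger at about (118,160) left half). Starting the push, lifting along the edge's arc.

Request:
{"fn": "carry_out", "kwargs": {"rows": [[-1,10,-20,0,0],[-1,10,-36,0,0],[-1,10,-42,-10,0],[-1,10,-52,-27,0],[-1,10,-60,-38,0],[-1,10,-70,-49,0],[-1,10,-80,-59,0],[-1,10,-91,-67,0]]}}

```text
time: 2.5
eef_pos: [0.5954, -0.2115, 0.1669]
tool_rot: [0.0, 0.975, 0.222, 0.001]
wrist_force: [2.6, -2.2, 1.3]
gripper_width: 0.0004
```

```bash
cat >> h.py <<'E'
H=np.array([.556,-.1295]);sx=np.array([.901,.433]);sy=np.array([-.433,.901])
def st(bot):
    s=bot.sense();d=s["eef_pos"][:2]-H;print("t",s["time"],"stand xyz",d@sx,d@sy,s["eef_pos"][2],"F",s["wrist_force"])
def pic(bot,name):
    a=bot.grab_frame("scene")["pixels"][130:280,130:330];b=bot.grab_frame("side")["pixels"][90:240,210:410]
    cv2.imwrite(name,np.hstack([cv2.resize(x,(400,300)) for x in(a,b)]))
E
python3 - <<'E'
from plant import bot
from h import *
st(bot);pic(bot,"pics/c2.png")
E
```

```text
t 2.5 stand xyz 3.387420806612914e-05 -0.09094523437910079 0.16688496074555254 F [ 2.64057089 -2.19843953  1.31358307]
```

View pics/c2.png

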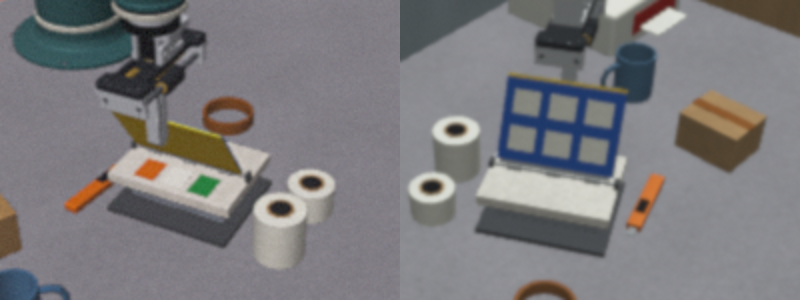

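Leaf is up about 1 rad, with the finger on its yellow back (155,115 left half). Continuing past upright.

Request:
{"fn": "carry_out", "kwargs": {"rows": [[-1,0,-12,-9,0],[-1,0,-25,-15,0],[-1,0,-39,-19,0],[-1,0,-52,-21,0],[-1,0,-65,-23,0],[-1,0,-79,-23,0],[-1,0,-90,-22,0],[-1,0,-101,-21,0]]}}

```text
time: 3.4
eef_pos: [0.5511, -0.1199, 0.1862]
tool_rot: [-0.0, 0.975, 0.223, -0.0]
wrist_force: [0.8, -1.9, -0.4]
gripper_width: 0.0004
```

```bash
python3 - <<'E'
from plant import bot
from h import *
st(bot);pic(bot,"pics/c3.png")
E
```

```text
t 3.4 stand xyz -0.000316260224052736 0.010762147568520413 0.18621857632607877 F [ 0.82467461 -1.92689263 -0.43826389]
```

View pics/c3.png

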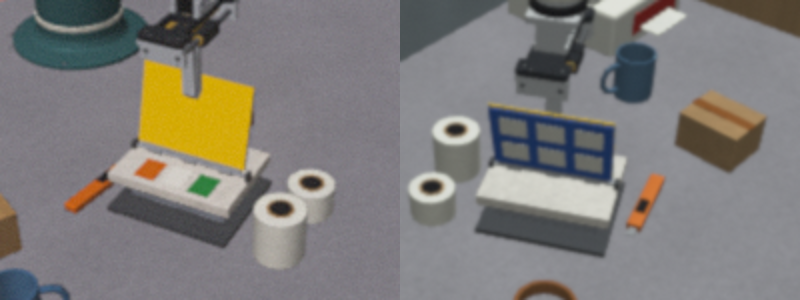

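Leaf is past upright (yellow back facing the finger at (190,85) left half). Continuing over and down.

Request:
{"fn": "carry_out", "kwargs": {"rows": [[-1,0,-10,2,0],[-1,0,-20,6,0],[-1,0,-30,11,0],[-1,0,-39,17,0],[-1,0,-48,24,0],[-1,0,-56,31,0],[-1,0,-63,39,0],[-1,0,-70,48,0]]}}

```text
time: 4.3
eef_pos: [0.5209, -0.0573, 0.1377]
tool_rot: [-0.0, 0.975, 0.223, -0.0]
wrist_force: [1.9, -0.7, 0.2]
gripper_width: 0.0001
```

Request:
{"fn": "carry_out", "kwargs": {"rows": [[-1,0,-5,10,0],[-1,0,-10,20,0],[-1,0,-13,30,0],[-1,0,-15,40,0],[-1,0,-16,49,0],[-1,0,-17,54,0],[-1,0,-17,57,0],[-1,0,-17,57,0]]}}

```text
time: 5.1
eef_pos: [0.5137, -0.0424, 0.0824]
tool_rot: [0.0, 0.975, 0.222, -0.0]
wrist_force: [-11.2, 2.1, 26.1]
gripper_width: 0.0005
```

```bash
python3 - <<'E'
from plant import bot
from h import *
st(bot);pic(bot,"pics/c4.png")
E
```

```text
t 5.1 stand xyz -0.00037946557995446726 0.0967745526843606 0.08236146621653737 F [-11.2202024    2.06652386  26.13504276]
```

View pics/c4.png

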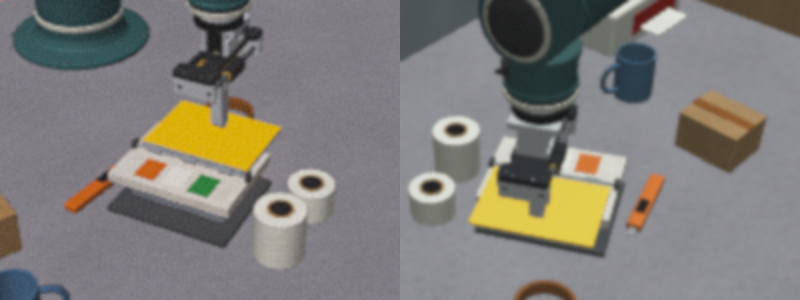

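The leaf lies flat, yellow up, with the fingertip at 74.4 mm (74.5 expected for flat) and 26 N on it. Lifting straight off.

Request:
{"fn": "carry_out", "kwargs": {"rows": [[-1,0,0,-10,0],[-1,0,0,-50,0],[-1,0,0,-100,0],[-1,0,60,-130,0],[-1,0,110,-130,0],[-1,0,160,-130,0],[-1,0,160,-130,0],[-1,0,160,-130,0]]}}

```text
time: 6.0
eef_pos: [0.5834, -0.1892, 0.211]
tool_rot: [0.0, 0.975, 0.221, -0.0]
wrist_force: [-0.1, 1.6, -0.5]
gripper_width: -0.0
```

```bash
python3 - <<'E'
from plant import bot
from h import *
st(bot);pic(bot,"pics/c5.png")
for n in("scene","side"):
    f=bot.grab_frame(n);hsv=cv2.cvtColor(f["pixels"],cv2.COLOR_BGR2HSV)
    m=cv2.inRange(hsv,(20,140,120),(35,255,255)); m=cv2.erode(m,np.ones((3,3)))>0
    P=pts(f,m);P=P[(np.linalg.norm(P[:,:2]-H,axis=1)<.2)];ok=np.ones(len(P),bool)
    for _ in range(4):
        c=P[ok].mean(0);w=np.linalg.svd(P[ok]-c)[2][2];w*=np.sign(w[2]);ok=abs((P-c)@w)<.004
    print(n,ok.sum(),c,"tilt about spine deg",np.degrees(np.arctan2(w[:2]@sy,w[2])),"z range",np.percentile(P[ok][:,2],[2,98]))
    a=dict(np.load(n+"0.npz"))
    for nm,lo,hi in(("knife",(5,170,150),(14,255,255)),("sprayer",(45,120,40),(80,255,255))):
        print(nm,[np.median(np.argwhere(cv2.inRange(cv2.cvtColor(x["pixels"],cv2.COLOR_BGR2HSV),lo,hi)),0) for x in(a,f)])
E
```

```text
t 6.0 stand xyz -0.0011482446666704444 -0.06567590825412714 0.21100437952434686 F [-0.09147672  1.62932662 -0.46049863]
scene 1116 [ 0.52837392 -0.06374972  0.07624492] tilt about spine deg 0.07376744287842207 z range [0.07294019 0.07942702]
knife [array([132., 429.]), array([132.5, 416.5])]
sprayer [array([153., 366.]), array([155., 365.])]
side 1590 [ 0.51967129 -0.0611759   0.07485289] tilt about spine deg -0.20212011113475856 z range [0.07179385 0.07802822]
knife [array([187., 334.]), array([183., 329.])]
sprayer [array([313., 103.]), array([312., 104.])]
```

View pics/c5.png

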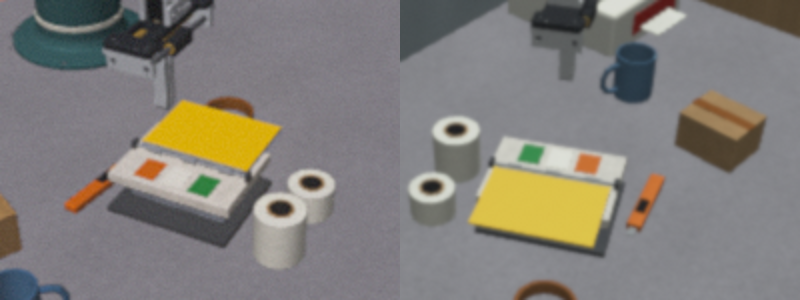

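The picture shows the leaf flat with its yellow back up (540,207) and the samples uncovered. The hand is clear, and the rolls, knife, mug, carton and tape are at the same pixels as before.

```bash
python3 -c "
from plant import bot
bot.sign_off()"
```

```text
the job is handed in; nothing more can be done
```

The leaf is turned over and lies flat on the stand's +y side with its yellow back up and the samples visible. I handed the job in at about 6 s of the 48 s allowed; the hand-in gives no verdict.

**How it was done:** I closed the fingers and pushed the leaf's yellow side up along its arc, past upright and over. I then pressed it down with about 26 N and lifted the hand clear. Only the yellow side was touched, so the leaf was never pinched.

**Last checks:**
- **Flatness:** the depth plane fit puts the leaf within 0.2° of flat in both views. Its top is at 75–76 mm, against the 74.5 mm expected.
- **Hand:** it is about 130 mm above the stand, and the wrist force is near zero.
- **Bystanders:** the rolls, knife, mug and carton look unmoved between pictures, as does what shows of the tape. The sprayer's colour-mask median moved by no more than 2 pixels.
- **One disagreement:** the knife's colour-mask median shifted by about 6 px in the side view and 12 px in the scene view. That mask also picks up other orange things. In the side-view crops, the knife sits at the same pixels before and after.

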